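# Turn and swap sieve screens on the roastery cleaning stand

### The job

Put the screen that is on the sloped cleaning stand back into an empty slot of the wooden rack, fully down and smooth face to the rack's front like the screens already there. Slide the screen with the narrow top tab up out of the rack, turn it over and set it on the stand, about centred, lying back flat against the panel with its ribbed face outwards, ready for brushing. Leave the other screen in its slot and do not disturb the jar, cup, brush and tin.

Things in the scene. Friction and masses are not known exactly. Their poses are not given: they have to be found in the camera images.
- screen_brushed: Flat aluminium sieve plate, 6 mm thick (its x), 120 wide (y), 130 high (z), a full rectangle, 0.17 to 0.34 kg. Origin: middle of the bottom edge, at mid-thickness; z points up the plate. +x face smooth; -x face carries 3 level ribs, 5 mm proud, 104 long, 8 wide, centred 46, 68 and 90 mm above the bottom edge. Starts on the stand, ribs outwards.
- screen_tab: Sieve plate like screen_brushed (same sizes, axes, origin, mass and ribs on its -x face) but with a stepped top: 120 mm wide up to 95 mm high, above that a central tab 60 mm wide and 35 mm high. Starts upright in an end slot (near or far) of the rack, smooth face to the rack's front.
- screen_square: Sieve plate, full rectangle, the same as screen_brushed. Stands upright in the other end slot of the rack, smooth face to the rack's front (its x along the rack's +x), and stays there.
- screen_brushed_rib (a point): A point in the air 40 mm out from screen_brushed's mid-plane on its ribbed side (its -x), 65 mm up the plate: shows which way the ribs face.
- screen_tab_rib (a point): The same point of screen_tab.
- rack: Wooden rack fixed to the bench, 220 (x) by 150 mm (y). Origin: centre of its underside. +x is its front, facing away from the robot within 26 degrees. Three slots along y at x = -60, 0, +60 mm, each 9 mm wide, 140 long, open at both ends, flared to 22 mm at the mouth; floor 12 mm, rail tops 51 mm above the bench. A screen has 1.5 mm play each side and may lean 7 degrees.
- slot_near (a point): Centre of the floor of the slot at rack x = -60 mm, occupied at the start.
- slot_mid (a point): Centre of the floor of the middle slot, empty at the start.
- slot_far (a point): Centre of the floor of the slot at rack x = +60 mm, occupied at the start.
- stand: Sloped steel stand fixed to the bench, 150 by 150 mm. Origin: on the bench below the corner of panel and ledge. +x is its front, facing away from the robot within 26 degrees. Back panel 150 mm wide, 80 mm high along the slope, leans 30 degrees from vertical towards -x. At its foot a ledge 28 mm deep, square to the panel (rising to the front), with a lip 8 mm high at its front edge.
- stand_corner (a point): Middle of the inner corner between panel face and ledge, 35 mm above the bench: a screen's bottom rear edge belongs here, its rear face flat on the panel; the top 50 mm of the screen stand free above the panel.
- jar: Glass jar with metal lid, 60 mm across, 150 mm high, between rack and stand. Origin: centre of its underside. A bystander.
- cup: White cup, 72 mm across, 75 mm high, nearer the robot than rack and stand, between them. Origin: centre of its underside. A bystander.
- brush: Hand brush 170 mm long lying on the far side of the bench. Origin at its underside. A bystander.
- tin: Metal tin with paper label, 70 mm across, 120 mm high, at the right-hand side. Origin: centre of its underside. A bystander.
Things that resemble listed ones, but are neither listed nor needed, are in the scene too. Several things look just like the stand: the one meant starts farthest to the robot's left.

How it is judged (in metres and radians):
At the end, for the whole second after the job is handed in: screen_brushed is down in a rack slot (6 mm; 30 mm of its middle), upright within 0.2 rad, ribs to rack -x. screen_tab sits in the stand's corner (9 mm; 25 mm of its middle), leaning 0.42 to 0.63 rad, tab up, ribs out. screen_square within 15 mm of its start, upright. All at rest (((x of screen_brushed in the frame of rack between -0.066 and -0.054 m and x of screen_brushed_rib in the frame of rack below -0.08 m) or (x of screen_brushed in the frame of rack between -0.006 and 0.006 m and x of screen_brushed_rib in the frame of rack below -0.02 m) or (x of screen_brushed in the frame of rack between 0.054 and 0.066 m and x of screen_brushed_rib in the frame of rack below 0.04 m)) and z of screen_brushed in the frame of rack between 0.006 and 0.018 m and y of screen_brushed in the frame of rack between -0.03 and 0.03 m and angle between each of screen_brushed, screen_square's own z axis and vertical below 0.2 rad and linear speed of each of screen_brushed, screen_tab, screen_square below 0.03 m/s and angular speed of each of screen_brushed, screen_tab, screen_square below 0.3 rad/s and x of screen_tab in the frame of stand between -0.009 and 0.015 m and z of screen_tab in the frame of stand between 0.027 and 0.046 m and y of screen_tab in the frame of stand between -0.025 and 0.025 m and angle between screen_tab's own z axis and vertical between 0.42 and 0.63 rad and x of screen_tab_rib in the frame of stand between -0.012 and 0.025 m and z of screen_tab_rib in the frame of stand above 0.1 m and distance of screen_square from where it was at the start of the episode below 0.015 m); the robot touches nothing.
It fails at once if the jar is pushed more than 25 mm from its place (distance of jar from where it was at the start of the episode above 0.025 m).
It fails at once if the cup is pushed more than 25 mm from its place (distance of cup from where it was at the start of the episode above 0.025 m).
It fails at once if the brush is pushed more than 25 mm from its place (distance of brush from where it was at the start of the episode above 0.025 m).
It fails at once if the tin is pushed more than 25 mm from its place (distance of tin from where it was at the start of the episode above 0.025 m).
It fails at once if the screen that stays in the rack is lifted or moved more than 25 mm (distance of screen_square from where it was at the start of the episode above 0.025 m).
It also fails if it takes over 61 s, if anything falls off the work surface, if the arm or the gripper's body presses on something with over 40 N, if the wrist force passes 120 N, or if a joint passes its speed limit or range.

### The arm

A 6-joint arm with a two-finger parallel gripper is mounted at the origin on the work surface. World frame = base frame: x ahead of the robot, y to its left, z up, the work surface at z = 0. Lengths are in mm, angles in degrees, forces in N, time in s.
With the tool pointing down it reaches from about 300 to 850 mm from the base axis. Payload 5.4 kg.
Tool frame: the origin (TCP) lies midway between the tips of the shut fingers; the grasp point (between the pads) lies ctrl.grip_point_offset behind it (ctrl.grip_point_offset is the distance from the TCP to the grasp point, in mm); z points along the fingers, y is the direction in which the jaws open and shut (so a half turn about z gives the same grasp; the last joint's range is limited). The gripper opens to 85 mm and grips with 20 to 120 N. Pads are 22 mm wide; open, the fingers measure 114 mm over their backs; the gripper's body (76 mm by 85 mm) begins 54 mm behind the grasp point. The pads swing forward as they close: fully open they stand 13 mm farther back than shut.
Start: joints at [-77.928, 9.076, 91.501, -0, 79.423, -12.038], TCP at [234.857, -524.832, 231.299] pointing down, gripper open.
Joint ranges: [-166.64, 166.64], [-54.1, 131.32], [10.49, 154.53], [-73.88, 253.88], [9.74, 151.15], [-171.62, 171.62]. Speed limits (degrees/s): [147.25, 147.25, 180, 180, 180, 180].

### API

Orientations are given as a 3x3 rotation matrix whose columns are the frame's x, y, z axes.
In Python, from bench import ctrl, imaging gives the robot as it stands. The module is installed in compiled form; this text tells all that it offers.
- The arm moves only by the shell command python3 -m creep 'ROWS' [FORCE]. ROWS is JSON, a list of rows, each a list of 5 numbers: the shift along the tool's x, y, z in cm, then the turn about the tool's z in rad, then the closure, from 0 (fully open) to 1 (shut). A call has 1 to 12 rows; each row is the pose to reach, as a shift and turn from the pose commanded when the call began, along the tool's axes at that moment; what a row does not reach only later rows make up. A row lasts 1/12 s, in which the tool goes at most 41.7 mm and 7.16 degrees, less where a joint would pass 70% of its speed; a pose out of reach is approached as far as the arm can. A call with a gripper value outside its range is refused whole. The fingers move at their own pace and stop on an object; FORCE is the grip in N (left out, the last holds). Time passes only in rows, so rows that repeat a pose let the fingers close. It gives the time, the measured TCP pose, the force and the opening at its end, in the units of the state.
- ctrl.get_obs(): the state, without advancing time (a new reading comes with each control period).
- imaging.get_image(name): name is "scene" or "top" or "wrist"; returns the picture (480x640x3 uint8, red, green, blue); there is no depth.
- imaging.camera_params(name): a dict with "intrinsics" (3x3 intrinsics, pixels), "xyz" and "rotation" of the camera in the world; the wrist camera has in their place "hand_eye" (4x4, takes a point from camera to tool coordinates, whose origin is the TCP and whose axes are the flange's). Camera axes: x right, y down, z forward; pixel columns grow to the right and rows downward; lengths in mm; the calibration is good to about 2 mm. The wrist camera is an equidistant fisheye: a pixel r from the principal point sees the ray r / f radians off the axis. A picture is of the moment at which its call begins: read the wrist's pose just before it. camera_params takes no time and is no camera call.
- ctrl.job_done(): hands the job in, once; it reports no verdict.
The state is a dict: "clock": time; "joint_positions": joint angles; "joint_vel": joint speeds; "effort": joint torques, N m; "tool_pos": TCP position; "eef_rot": TCP orientation; "contact_force": force on the tool from outside, world axes, zero at the start; "moment": the same for the moment, N m; "width": opening from 0.0 (shut) to 1.0 (fully open).
Only numpy, scipy, OpenCV 4.12 (cv2) and the standard library are available. Lean on these libraries where they do the work, as an engineer would, in place of code of your own. Each camera call takes 0.05 s, during which the arm holds its last target. There are 200 camera calls.

## Working session

There is one attempt and no reset: what is moved stays moved. The work goes in short steps, Python scripts to look and compute and a shell command to move; the robot and the scene stay as the last step left them, time stands still between calls to the robot, and variables do not carry over. Pictures are saved under pics/ and viewed, about 8 in all and at most 12, crops included, and the job is handed in when it is done.

```bash
mkdir -p pics
python3 - <<'E'
from bench import ctrl, imaging
import cv2
for n in ("scene","top"):
    p=imaging.camera_params(n); print(n,p)
    cv2.imwrite(f"pics/{n}0.png",imaging.get_image(n)[:,:,::-1])
print(ctrl.grip_point_offset, ctrl.get_obs()); print(imaging.camera_params("wrist"))
E
```

```text
scene {'intrinsics': array([[567.1332489 ,   0.        , 308.62088378],
       [  0.        , 567.1332489 , 243.40456927],
       [  0.        ,   0.        ,   1.        ]]), 'xyz': array([968.32560448, 463.93089884, 956.03259766]), 'rotation': array([[-0.81435966,  0.44440125, -0.37326381],
       [ 0.580296  ,  0.63310362, -0.51228543],
       [ 0.00865438, -0.63378808, -0.77345832]])}
top {'intrinsics': array([[502.9728065 ,   0.        , 316.73769016],
       [  0.        , 502.9728065 , 246.93826524],
       [  0.        ,   0.        ,   1.        ]]), 'xyz': array([ 485.93988448, -101.84568711, 1085.13728576]), 'rotation': array([[ 0.00933942, -0.99815929,  0.05992331],
       [-0.99991526, -0.00877878,  0.00961237],
       [-0.00906862, -0.06000801, -0.9981567 ]])}
18.700000000000003 {'clock': 0.1, 'joint_positions': array([-7.79274592e+01,  9.10935432e+00,  9.15641933e+01,  9.19645460e-04,
        7.94254600e+01, -1.20364057e+01]), 'joint_vel': array([ 0.02675519, -0.18636354, -0.24457921, -0.02431143, -0.01756848,
        0.01936571]), 'effort': array([-3.77425422e-04, -3.
[... 324 characters left out ...]
e-03, -9.99998507e-01]]), 'contact_force': array([ 0.01511686, -1.25140865, -0.13576302]), 'moment': array([ 0.01634357,  0.04321858, -0.01175426]), 'width': 1.000101015948373}
{'intrinsics': array([[371.64829954,   0.        , 323.23445847],
       [  0.        , 371.64829954, 235.37347452],
       [  0.        ,   0.        ,   1.        ]]), 'hand_eye': array([[-1.49731654e-04, -9.59741693e-01, -2.80884070e-01,
         7.07103515e+01],
       [ 9.99999116e-01,  2.27434731e-04, -1.31018507e-03,
        -8.25566130e-02],
       [ 1.32132203e-03, -2.80884018e-01,  9.59740810e-01,
        -1.42337166e+02],
       [ 0.00000000e+00,  0.00000000e+00,  0.00000000e+00,
         1.00000000e+00]])}
```

View pics/scene0.png

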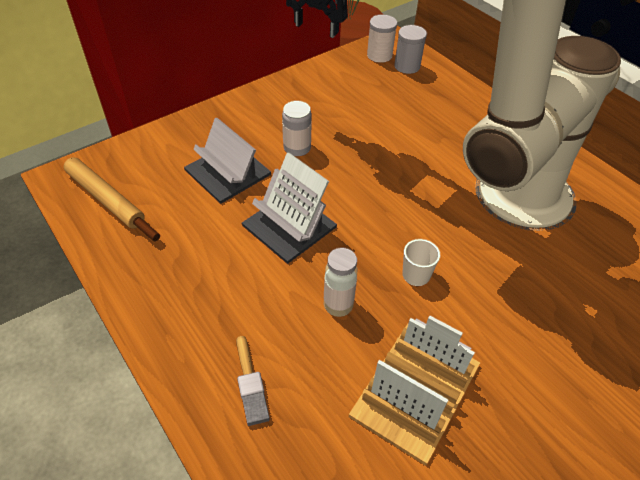

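View pics/top0.png

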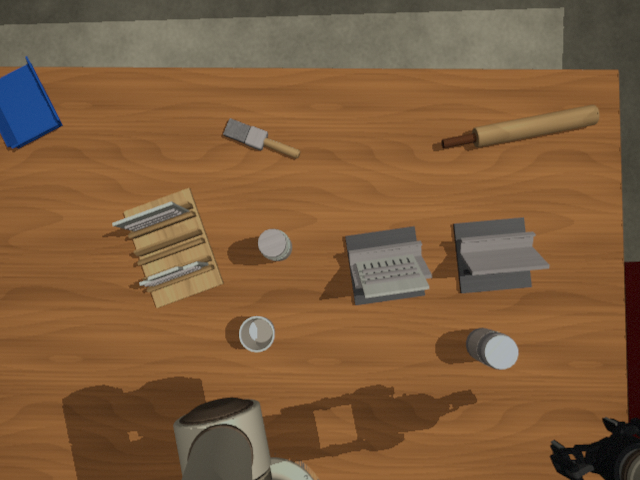

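```bash
cat > h.py <<'E'
import numpy as np, cv2
from bench import ctrl, imaging
def ray(n,u,v):
    p=imaging.camera_params(n); d=p['rotation']@np.linalg.inv(p['intrinsics'])@[u,v,1]; return p['xyz'],d
def atz(n,u,v,z):
    o,d=ray(n,u,v); return o+d*(z-o[2])/d[2]
def proj(n,P):
    p=imaging.camera_params(n); q=p['intrinsics']@(p['rotation'].T@(np.atleast_2d(P)-p['xyz']).T); return (q[:2]/q[2]).T
def tri(obs):
    A=np.zeros((3,3));b=np.zeros(3)
    for n,u,v in obs:
        o,d=ray(n,u,v); d=d/np.linalg.norm(d); M=np.eye(3)-np.outer(d,d); A+=M;b+=M@o
    return np.linalg.solve(A,b)
def crop(im,x,y,w,h,W=400,H=300):
    c=cv2.resize(im[y:y+h,x:x+w],(W,H),interpolation=cv2.INTER_CUBIC)
    for i in range(0,w,20): cv2.putText(c,str(x+i),(i*W//w,8),0,.3,(0,255,255)); cv2.line(c,(i*W//w,10),(i*W//w,14),(0,255,255))
    for i in range(0,h,20): cv2.putText(c,str(y+i),(0,i*H//h+4),0,.3,(0,255,255))
    return c
E
python3 - <<'E'
from h import *
t=cv2.imread('pics/top0.png');s=cv2.imread('pics/scene0.png')
a=np.hstack([crop(t,95,180,160,135,400,338),crop(t,330,215,120,100,400,338)])
b=np.hstack([crop(s,340,310,160,105*3//2-2,400,390)[:262*390//390],crop(s,230,145,120,118,400,390)[:262*390//390]])
cv2.imwrite('pics/c1.png',np.vstack([a,np.hstack([crop(s,340,308,160,160,400,400),crop(s,230,145,120,120,400,400)])])[:738])
import sys
im=cv2.imread('pics/c1.png'); cv2.imwrite('pics/c1.png',cv2.resize(im,(650,600),interpolation=cv2.INTER_AREA))
E
```

```text
(no output)
```

View pics/c1.png

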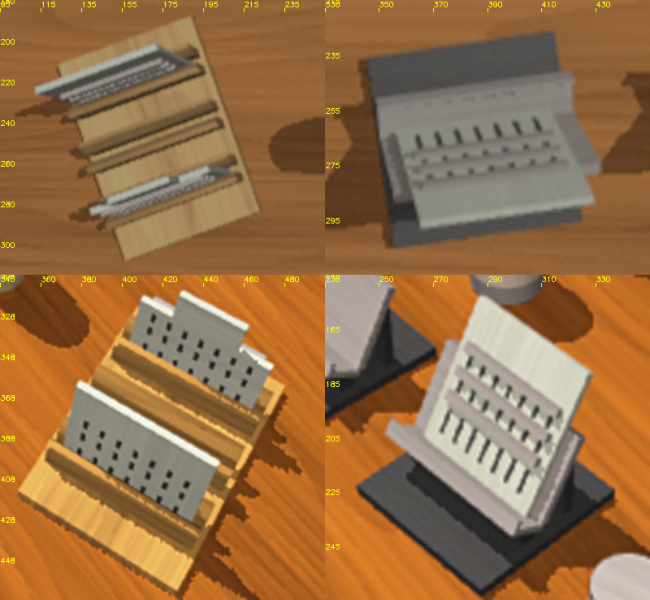

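```bash
cat > fit.py <<'E'
from h import *
from scipy.optimize import least_squares
def T(p,L):
    c,s=np.cos(p[2]),np.sin(p[2]); L=np.atleast_2d(L); return np.c_[p[0]+c*L[:,0]-s*L[:,1],p[1]+s*L[:,0]+c*L[:,1],L[:,2]]
tr=lambda X,Y:('top',95+X/2.03,180+Y/2.036); ts=lambda X,Y:('top',330+(X-325)/2.708,215+Y/2.748)
sr=lambda X,Y:('scene',340+X/2.03,308+(Y-274.8)/2.03); ss=lambda X,Y:('scene',230+(X-325)/2.708,145+(Y-274.8)/2.71)
def fit(obs,p0,dy=False):
    def res(p):
        r=[]
        for (n,u,v),L,m in obs:
            L=np.array(L,float); L[1]+=p[3]*m
            r.append(proj(n,T(p,L))[0]-[u,v])
        return np.ravel(r)
    s=least_squares(res,p0,loss='soft_l1'); print(s.x[:2],np.degrees(s.x[2]),s.x[3:]); print(res(s.x).reshape(-1,2).round(1).tolist()); return s.x
fr,fl,bl,br=(110,-75,12),(110,75,12),(-110,75,12),(-110,-75,12)
print('rack');R=fit([(tr(190,16),fr,0),(tr(261,210),br,0),(tr(125,261),bl,0),(tr(58,65),fl,0),(sr(18,492),fr,0),
 (sr(285,388),bl,0),
 (sr(180,583),fl,0)],[520,250,.3,0])
# square plate top rear/front corners for check (slot far)
f=lambda a,b:(np.cos(np.pi/6)*a-.5*b, .5*a+np.cos(np.pi/6)*b+35)  # a out of panel, b up panel
def P(a,b,y): x,z=f(a,b); return (x,y,z)
print('stand');S=fit([(ts(421,228),P(0,130,60),1),(ts(593,203),P(0,130,-60),1),(ss(483,296),P(0,130,-60),1),(ss(592,373),P(0,130,60),1),
 (ts(600,172),P(0,80,-75),0),(ts(403,200),P(0,80,75),0),(ss(450,341),P(0,80,-75),0),(ss(580,437),P(0,80,75),0),
 (ss(388,425),P(30,8,-75),0),(ss(520,534),P(30,8,75),0),(ts(378,97),P(30,8,75),0),(ts(572,72),P(30,8,-75),0)],[480,-200,.1,0])
for n,u,v in [('jar',274,240),('cup',257,330)]: print(n,atz('top',u,v,150 if n=='jar' else 75))
for n,p in(('jar',(341,259)),): print(atz('scene',*p,150))
for X,L in ((-60,'near'),(0,'mid'),(60,'far')): print(L,T(R,[X,0,12]))
# observed tops of plates
print('square top',tri([tr(37,90),sr(79,385)]),tri([tr(158,46),sr(217,464)]))
E
python3 fit.py
```

```text
rack
[546.17516628 217.78644183] 21.17879307382378 [0.]
[[-0.7, -0.1], [-0.8, 0.3], [0.1, 0.1], [-1.0, 0.3], [0.0, -2.0], [-0.6, -3.1], [-1.1, 1.9]]
stand
[ 522.98022635 -234.90069933] 8.943466437749303 [3.0321011]
[[-0.7, -0.4], [-0.2, -0.8], [-0.1, -1.1], [0.1, -0.8], [-0.4, -4.1], [-4.0, -3.0], [-1.6, -1.2], [-0.6, -0.5], [1.2, -2.8], [-0.1, -5.4], [-0.9, 4.1], [0.0, 2.4]]
jar [554.34575392 -12.98568125 150.        ]
cup [379.58490508  25.47285852  75.        ]
[552.72412802  -6.95124833 150.        ]
near [[490.22771114 196.10967401  12.        ]]
mid [[546.17516628 217.78644183  12.        ]]
far [[602.12262142 239.46320965  12.        ]]
square top [612.93455368 234.47401813 210.0825879 ] [597.45850504 243.16831859  87.91765845]
```

```bash
cat >> h.py <<'E'
def rel(target,psi=None):
    """shift (cm) and turn (rad) from the present pose to target TCP [mm], jaw yaw psi [deg]"""
    o=ctrl.get_obs(); R=o['eef_rot']; s=R.T@(np.array(target)-o['tool_pos'])/10
    now=np.degrees(np.arctan2(R[1,1],R[0,1])); t=0 if psi is None else -np.radians((psi-now+180)%360-180)
    print('t=%.2f tcp'%o['clock'],o['tool_pos'].round(1),'psi %.2f q6 %.1f w %.3f'%(now,o['joint_positions'][5],o['width']),'F',o['contact_force'].round(1)); print('shift cm',s.round(2),'turn %.3f'%t)
def wrist(name):
    o=ctrl.get_obs(); im=imaging.get_image('wrist')[:,:,::-1]; cv2.imwrite(f'pics/{name}.png',im)
    np.savez(f'pics/{name}.npz',p=o['tool_pos'],R=o['eef_rot'])
def wray(name,u,v):
    d=np.load(f'pics/{name}.npz'); P=imaging.camera_params('wrist'); K=P['intrinsics']; H=P['hand_eye']
    x=np.array([u-K[0,2],v-K[1,2]])/K[0,0]; r=np.hypot(*x)+1e-12; c=np.r_[x/r*np.sin(r),np.cos(r)]
    return d['p']+d['R']@H[:3,3], d['R']@H[:3,:3]@c
def watz(name,u,v,z):
    o,d=wray(name,u,v); return o+d*(z-o[2])/d[2]
def wproj(name,P):
    d=np.load(f'pics/{name}.npz'); C=imaging.camera_params('wrist'); K=C['intrinsics']; H=C['hand_eye']
    q=(np.atleast_2d(P)-d['p'])@d['R']; q=(q-H[:3,3])@H[:3,:3]; r=np.hypot(q[:,0],q[:,1]); a=np.arctan2(r,q[:,2])
    return K[:2,2]+q[:,:2]*(a/r*K[0,0])[:,None]
E
python3 -m creep '[[3,-1.5,0,0.12,0.3],[6,-3,0,0.24,0.3],[9,-4.5,0,0.36,0.3],[12,-6,0,0.48,0.3],[15,-7.5,0,0.6,0.3],[18,-9,0,0.72,0.3],[21,-10.5,0,0.84,0.3],[24,-12,0,0.96,0.3],[27,-13.5,0,1.08,0.3],[30,-15,0,1.2,0.3],[33.1,-16.4,0,1.32,0.3],[33.1,-16.4,0,1.44,0.3]]'
python3 -c "
from h import *
rel([470.2,-240.2,231],-171.1)"
```

```text
clock: 1.1
tool_pos: [472.3, -235.6, 230.8]
eef_rot: [[0.525, -0.851, 0.001], [-0.851, -0.525, 0.002], [-0.002, -0.002, -1.0]]
contact_force: [-0.3, -0.1, -0.2]
width: 0.699
t=1.10 tcp [ 472.3 -235.6  230.8] psi -148.35 q6 108.6 w 0.699 F [-0.3 -0.1 -0.2]
shift cm [ 0.28  0.42 -0.02] turn 0.397
```

```bash
python3 -m creep '[[0,0,0,0.12,0.4],[0,0,0,0.24,0.4],[0,0,0,0.36,0.4],[0,0,0,0.397,0.4],[0,0,0,0.397,0.4]]'
python3 -c "
from h import *
rel([470.2,-240.2,231],-171.1); wrist('w1')"
```

```text
clock: 1.52
tool_pos: [469.8, -239.7, 230.8]
eef_rot: [[0.155, -0.988, -0.001], [-0.988, -0.155, 0.001], [-0.001, 0.001, -1.0]]
contact_force: [0.3, 0.7, 0.3]
width: 0.6
t=1.52 tcp [ 469.8 -239.7  230.8] psi -171.06 q6 130.9 w 0.600 F [0.3 0.7 0.3]
shift cm [ 0.06 -0.03 -0.02] turn 0.001
```

View pics/w1.png

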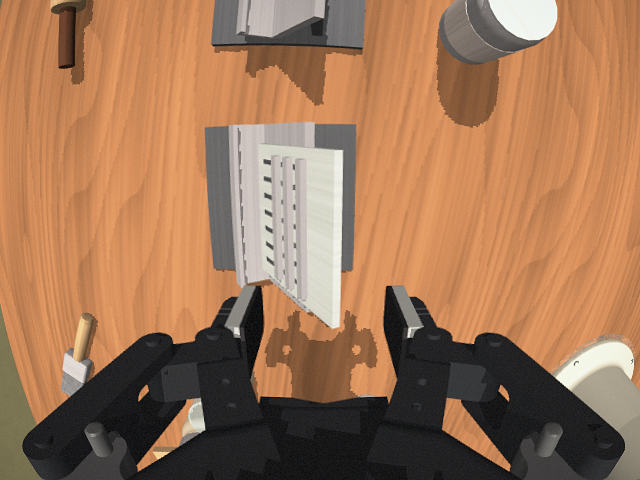

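```bash
cat > q.py <<'E'
from h import *
print('tcp',wproj('w1',[[469.8,-239.7,230.8],[470,-240,150]]))
P=[watz('w1',u,v,147.6) for u,v in((342.5,151),(338.5,327))]
print(P, np.linalg.norm(P[0]-P[1]), np.degrees(np.arctan2(*(P[1]-P[0])[:2]*[-1,1])))
# black base corners z~? and panel/ledge
for u,v in((205,127),(355,124.5),(352,271),(213.5,270)): print(watz('w1',u,v,8))
for n,a in (('panel -y',(316,123)),): print(watz('w1',*a,104))
for n,a in (('lip -y',(229,124)),('lip +y',(239,289))): print(watz('w1',*a,58))
import sys; sys.argv=['']
from fit import S,T,P as PP
L=[PP(0,130,63),PP(0,130,-57),PP(0,80,75),PP(0,80,-75),PP(30,8,75),PP(30,8,-75),PP(0,0,75),PP(0,0,-75)]
print(wproj('w1',T(S,L)).round(1))
E
python3 q.py
```

```text
tcp [[321.46946445 301.99370643]
 [321.69108967 243.64627172]]
[array([ 466.52867022, -299.03090422,  147.6       ]), array([ 448.89541225, -180.60562856,  147.6       ])] 119.73085526326777 8.468991491868188
[ 597.69448031 -297.5026062     8.        ]
[ 450.2226698  -319.70947264    8.        ]
[ 427.03713895 -169.9841059     8.        ]
[ 575.19310496 -146.78986868    8.        ]
[ 485.80471702 -313.85781272  104.        ]
[ 560.32738591 -304.05803199   58.        ]
[ 536.17029852 -154.04594986   58.        ]
rack
[546.17516628 217.78644183] 21.17879307382378 [0.]
[[-0.7, -0.1], [-0.8, 0.3], [0.1, 0.1], [-1.0, 0.3], [0.0, -2.0], [-0.6, -3.1], [-1.1, 1.9]]
stand
[ 522.98022635 -234.90069933] 8.943466437749303 [3.0321011]
[[-0.7, -0.4], [-0.2, -0.8], [-0.1, -1.1], [0.1, -0.8], [-0.4, -4.1], [-4.0, -3.0], [-1.6, -1.2], [-0.6, -0.5], [1.2, -2.8], [-0.1, -5.4], [-0.9, 4.1], [0.0, 2.4]]
jar [554.34575392 -12.98568125 150.        ]
cup [379.58490508  25.47285852  75.        ]
[552.72412802  -6.95124833 150.        ]
near [[490.22771114 196.10967401  12.        ]]
mid [[546.17516628 217.78644183  12.        ]]
far [[602.12262142 239.46320965  12.        ]]
square top [612.93455368 234.47401813 210.0825879 ] [597.45850504 243.16831859  87.91765845]
[[338.9 324.3]
 [341.3 147. ]
 [305.9 310.5]
 [303.4 119.2]
 [242.7 285.9]
 [234.  122.8]
 [268.6 277.2]
 [263.2 122.1]]
```

```bash
python3 -m creep '[[0,0,3,0,0.4],[0,0,6,0,0.4],[0,0,9,0,0.4],[0,0,11.4,0,0.4],[0,0,11.4,0,0.4],[0,0,11.4,0,0.4]]' 30
python3 -m creep '[[0,-0.5,-0.1,0,0.43],[0,-1.0,-0.2,0,0.46],[0,-1.5,-0.4,0,0.5],[0,-2.0,-0.5,0,0.53],[0,-2.5,-0.7,0,0.56],[0,-3.0,-0.8,0,0.6],[0,-3.5,-1.0,0,0.63],[0,-4.0,-1.2,0,0.66],[0,-4.5,-1.3,0,0.7],[0,-5.0,-1.5,0,0.73],[0,-5.5,-1.6,0,0.76],[0,-5.5,-1.6,0,0.76]]'
python3 -c "
from h import *
rel([525,-229.6,132],-171.3)
s=imaging.get_image('scene')[:,:,::-1]; t=imaging.get_image('top')[:,:,::-1]
cv2.imwrite('pics/g1.png',np.hstack([crop(s,200,100,170,170,400,400),crop(t,310,190,170,170,400,400)]))"
```

```text
clock: 2.07
tool_pos: [469.1, -239.2, 116.3]
eef_rot: [[0.157, -0.988, -0.003], [-0.988, -0.157, 0.002], [-0.003, 0.002, -1.0]]
contact_force: [0.4, -0.2, 0.6]
width: 0.601
clock: 3.07
tool_pos: [525.4, -231.3, 133.7]
eef_rot: [[0.156, -0.988, 0.001], [-0.988, -0.156, -0.0], [0.001, -0.001, -1.0]]
contact_force: [-0.6, -0.2, 0.2]
width: 0.242
t=3.07 tcp [ 525.4 -231.3  133.7] psi -171.00 q6 135.2 w 0.242 F [-0.6 -0.2  0.2]
shift cm [-0.18  0.01  0.17] turn 0.005
```

View pics/g1.png

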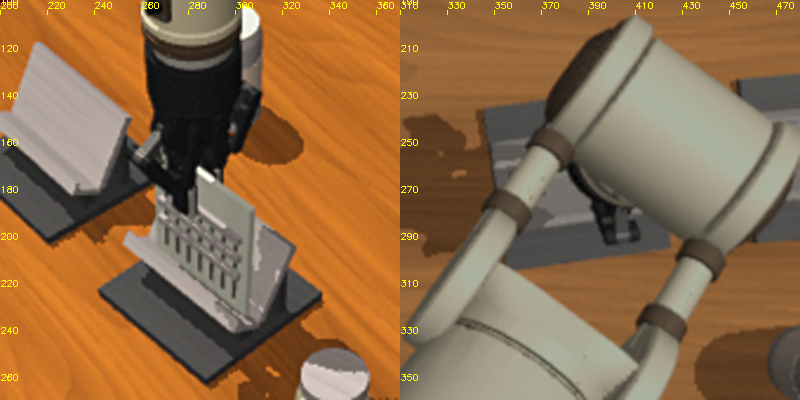

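```bash
python3 -m creep '[[0,0,0.1,0,0.85],[0,0,0.1,0,0.95],[0,0,0.1,0,1],[0,0,0.1,0,1],[0,0,0.1,0,1],[0,0,0.1,0,1]]' 40
python3 -m creep '[[0,0,-1,0,1],[0,0,-3,0,1],[0,0,-6,0,1],[0,0,-9,0,1],[0,0,-12,0,1],[0,0,-15,0,1],[0,0,-17,0,1],[0,0,-17,0,1]]'
python3 -c "
from h import *
rel([546.2,217.8,302],20.7)"
```

```text
clock: 3.67
tool_pos: [524.2, -231.3, 132.1]
eef_rot: [[0.156, -0.988, -0.0], [-0.988, -0.156, 0.0], [-0.0, 0.0, -1.0]]
contact_force: [1.4, -0.2, -1.9]
width: 0.063
clock: 4.33
tool_pos: [526.1, -232.7, 309.0]
eef_rot: [[0.156, -0.988, 0.008], [-0.988, -0.156, -0.006], [0.008, -0.007, -1.0]]
contact_force: [0.7, -0.1, -1.2]
width: 0.064
t=4.33 tcp [ 526.1 -232.7  309. ] psi -171.01 q6 135.1 w 0.064 F [ 0.7 -0.1 -1.2]
shift cm [-44.19  -9.02   0.43] turn 2.937
```

```bash
python3 -m creep '[[-1,-0.2,0,-0.12,1],[-2.7,-0.5,0,-0.24,1],[-4.5,-0.9,0,-0.36,1],[-6.3,-1.2,0,-0.49,1],[-8,-1.6,0,-0.61,1],[-9.8,-2,0,-0.73,1],[-11.5,-2.3,0,-0.86,1],[-13.3,-2.7,0,-0.98,1],[-15,-3,0,-1.1,1],[-16.8,-3.4,0,-1.23,1],[-18.5,-3.7,0,-1.35,1],[-20.3,-4.1,0,-1.47,1]]'
python3 -c "
from h import *
rel([546.2,217.8,302],20.7)"
```

```text
clock: 5.33
tool_pos: [532.2, -23.5, 300.7]
eef_rot: [[0.998, 0.062, -0.003], [0.062, -0.998, 0.0], [-0.003, -0.001, -1.0]]
contact_force: [0.9, 0.3, -1.6]
width: 0.064
t=5.33 tcp [532.2 -23.5 300.7] psi -86.45 q6 70.9 w 0.064 F [ 0.9  0.3 -1.6]
shift cm [  2.89 -24.    -0.12] turn -1.870
```

```bash
python3 -m creep '[[0.2,-2,0,-0.12,1],[0.5,-4,0,-0.24,1],[0.7,-6,0,-0.36,1],[1,-8,0,-0.49,1],[1.2,-10,0,-0.61,1],[1.4,-12,0,-0.73,1],[1.7,-14,0,-0.86,1],[1.9,-16,0,-0.98,1],[2.2,-18,0,-1.1,1],[2.4,-20,0,-1.23,1],[2.7,-22,0,-1.35,1],[2.9,-23.5,0,-1.47,1]]'
python3 -m creep '[[0,0,0,-0.12,1],[0,0,0,-0.24,1],[0,0,0,-0.36,1],[0,0,0,-0.4,1],[0,0,0,-0.4,1],[0,0,0,-0.4,1]]'
python3 -c "
from h import *
rel([546.2,217.8,302],20.7); wrist('w2')"
```

```text
clock: 6.33
tool_pos: [548.0, 213.2, 300.6]
eef_rot: [[0.038, 0.999, -0.003], [0.999, -0.038, -0.0], [-0.0, -0.003, -1.0]]
contact_force: [-0.2, -0.7, -2.3]
width: 0.066
clock: 6.83
tool_pos: [548.4, 211.7, 301.1]
eef_rot: [[-0.346, 0.938, -0.002], [0.938, 0.346, -0.0], [0.0, -0.002, -1.0]]
contact_force: [0.4, -0.9, -2.4]
width: 0.062
t=6.83 tcp [548.4 211.7 301.1] psi 20.26 q6 -10.9 w 0.062 F [ 0.4 -0.9 -2.4]
shift cm [ 0.65  0.01 -0.09] turn -0.008
```

View pics/w2.png

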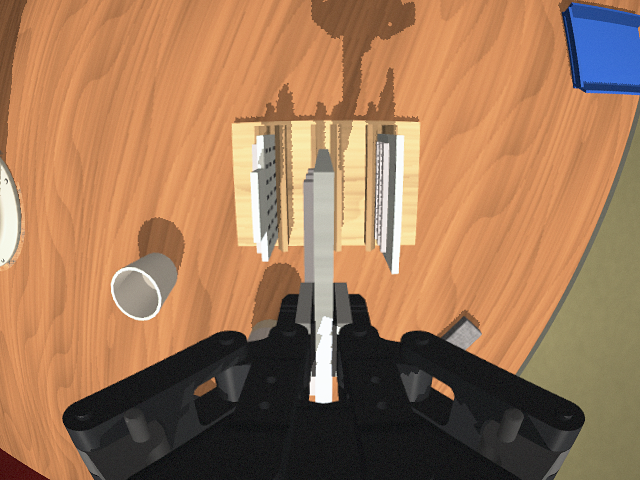

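Run:
```python
from h import *
C=[watz('w2',u,v,12)[:2] for u,v in((233,123),(420,121.5),(415,245),(238,248))]
for c in C: print(c.round(1))
C=np.array(C); print('centre',C.mean(0)); 
for a,b in((0,1),(3,2)): d=C[b]-C[a]; print(np.hypot(*d),np.degrees(np.arctan2(d[1],d[0])))
for a,b in((3,0),(2,1)): d=C[b]-C[a]; print(np.hypot(*d),np.degrees(np.arctan2(d[1],d[0]))-90)
# plate expectations in tool frame: x=+-60 y=+-3, z from -36 to +94
d=np.load('pics/w2.npz')
L=[(60,y,z) for z in(-36,94) for y in(-3,3)]+[(-60,0,-36)]
print(wproj('w2',d['p']+np.array(L)@d['R'].T).round(1))
im=cv2.imread('pics/w2.png'); cv2.imwrite('pics/c2.png',np.hstack([crop(im,225,110,110,150,400,545),crop(im,290,140,75,102,400,545)]))
```

```text
[419.9 251.9]
[623.9 329.5]
[677.2 188.3]
[472.1 108.3]
centre [548.28744096 219.48601852]
218.23306025515546 20.82106567124725
220.19341075689107 21.3023230712885
152.83752796662012 19.937537511336345
150.97039901834216 20.66768347895413
[[315.2 169.9]
 [336.2 169.9]
 [319.6 148. ]
 [329.1 148. ]
 [324.9 461. ]]
```

View pics/c2.png

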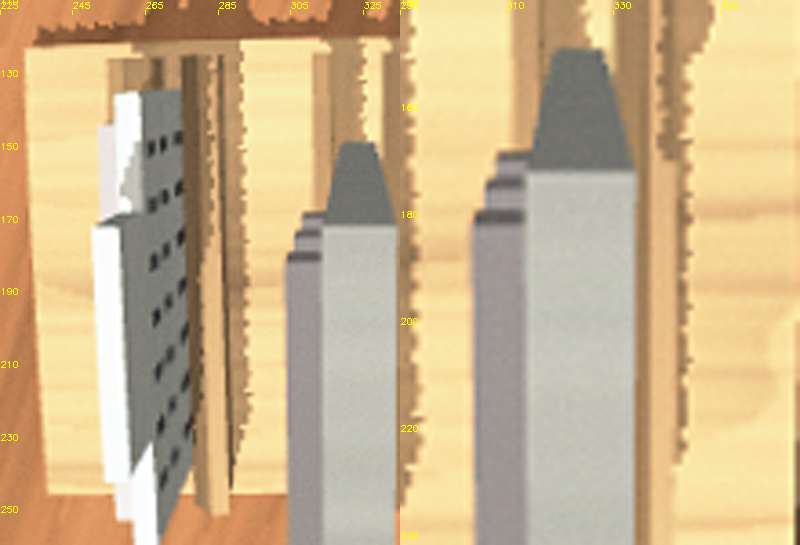

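```bash
python3 -m creep '[[0.7,0.05,0,-0.008,1],[0.7,0.05,3,-0.008,1],[0.7,0.05,6,-0.008,1],[0.7,0.05,9,-0.008,1],[0.7,0.05,11,-0.008,1],[0.7,0.05,13,-0.008,1],[0.7,0.05,14.5,-0.008,1],[0.7,0.05,14.5,-0.008,1]]'
python3 -c "
from h import *
rel([548.5,219.3,107],20.7)
im=imaging.get_image('scene')[:,:,::-1]; wrist('w3'); w=cv2.imread('pics/w3.png')
cv2.imwrite('pics/c3.png',np.hstack([crop(im,340,240,160,180,400,450),crop(w,220,90,220,248,400,450)]))"
```

```text
clock: 7.55
tool_pos: [544.1, 218.5, 153.0]
eef_rot: [[-0.355, 0.935, -0.008], [0.935, 0.355, -0.001], [0.002, -0.008, -1.0]]
contact_force: [-1.3, -0.2, -2.9]
width: 0.063
t=7.55 tcp [544.1 218.5 153. ] psi 20.79 q6 -10.7 w 0.063 F [-1.3 -0.2 -2.9]
shift cm [-0.09  0.48  4.6 ] turn 0.002
```

View pics/c3.png

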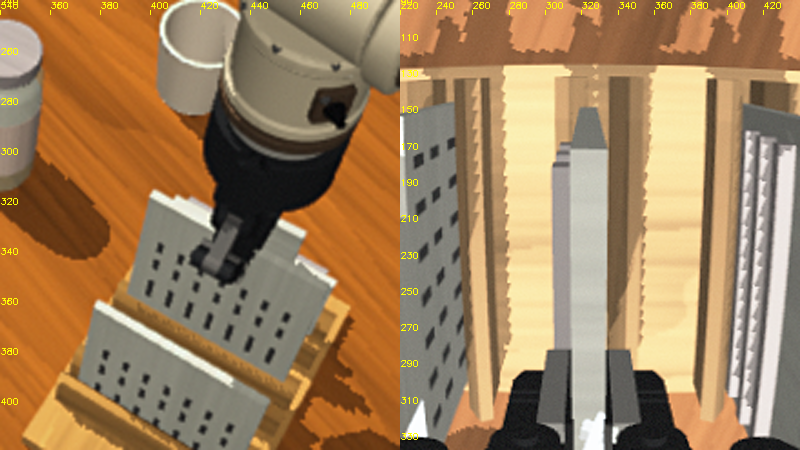

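```bash
python3 -m creep '[[0,0.2,0,0,1],[0,0.2,0,0,1],[0,0.2,0.5,0,1],[0,0.2,1,0,1],[0,0.2,1.5,0,1],[0,0.2,2,0,1],[0,0.2,2,0,1]]'
python3 -c "
from h import *
rel([548.5,219.3,107],20.7); print(ctrl.get_obs()['moment'])"
```

```text
clock: 8.23
tool_pos: [547.8, 219.0, 135.5]
eef_rot: [[-0.355, 0.935, -0.003], [0.935, 0.355, -0.001], [0.001, -0.003, -1.0]]
contact_force: [0.0, -0.2, -2.1]
width: 0.064
t=8.23 tcp [547.8 219.  135.5] psi 20.80 q6 -10.7 w 0.064 F [ 0.  -0.2 -2.1]
shift cm [-0.    0.08  2.85] turn 0.002
[ 0.05775936  0.02900881 -0.02434257]
```

```bash
python3 -m creep '[[0,0,0.4,0,1],[0,0,0.8,0,1],[0,0,1.2,0,1],[0,0,1.6,0,1],[0,0,2,0,1],[0,0,2.3,0,1],[0,0,2.3,0,1]]'
python3 -c "
from h import *
rel([548.5,219.3,107],20.7); print(ctrl.get_obs()['moment'])"
```

```text
clock: 8.82
tool_pos: [548.3, 219.1, 113.3]
eef_rot: [[-0.355, 0.935, -0.002], [0.935, 0.355, -0.0], [0.0, -0.002, -1.0]]
contact_force: [-0.6, -0.3, -1.0]
width: 0.063
t=8.82 tcp [548.3 219.1 113.3] psi 20.80 q6 -10.7 w 0.063 F [-0.6 -0.3 -1. ]
shift cm [0.01 0.03 0.63] turn 0.002
[-0.01245891  0.0316027   0.01915227]
```

```bash
python3 -m creep '[[0,0,0.2,0,1],[0,0,0.4,0,1],[0,0,0.5,0,1],[0,0,0.6,0,1],[0,0,0.6,0,1]]'
python3 -c "
from h import *
rel([548.5,219.3,107],20.7); print(ctrl.get_obs()['moment'])"
```

```text
clock: 9.23
tool_pos: [548.8, 219.2, 108.1]
eef_rot: [[-0.355, 0.935, -0.0], [0.935, 0.355, -0.0], [0.0, -0.0, -1.0]]
contact_force: [0.9, 0.1, -2.1]
width: 0.062
t=9.23 tcp [548.8 219.2 108.1] psi 20.81 q6 -10.7 w 0.062 F [ 0.9  0.1 -2.1]
shift cm [ 0.02 -0.02  0.11] turn 0.002
[ 0.01024794  0.00132315 -0.0787012 ]
```

```bash
for i in 1 2; do python3 -m creep '[[0,0,0.1,0,1],[0,0,0.2,0,1],[0,0,0.2,0,1]]' | egrep 'pos|force'; done
```

```text
tool_pos: [549.1, 219.4, 106.6]
contact_force: [-0.1, 0.4, -1.7]
tool_pos: [549.6, 219.6, 106.6]
contact_force: [-4.0, 0.3, 9.2]
```

```bash
python3 -m creep '[[0,0,0,0,0.9],[0,0,0,0,0.75],[0,0,0,0,0.7],[0,0,0,0,0.7],[0,0,-2,0,0.7],[0,0,-5,0,0.7],[0,0,-8,0,0.7],[0,0,-10,0,0.7],[0,0,-10,0,0.7]]'
python3 - <<'E'
from h import *
a=watz('w2',250.6,171,142);b=watz('w2',258,171,142);c=watz('w2',253.9,243,142);d=watz('w2',261,243,142)
print(a,b,c,d,(a+b+c+d)/4,np.linalg.norm((a+b-c-d)/2)); m=(a+b+c+d)/4
v=(a+b-c-d); print('yaw',np.degrees(np.arctan2(-v[0],v[1])))
rel([m[0],m[1],206],110.7)
E
```

```text
clock: 10.48
tool_pos: [551.6, 219.7, 209.7]
eef_rot: [[-0.355, 0.935, 0.009], [0.935, 0.355, 0.001], [-0.002, 0.009, -1.0]]
contact_force: [1.1, -0.8, 1.6]
width: 0.302
[477.92302621 226.99972394 142.        ] [483.80157421 229.02847892 142.        ] [499.45194044 168.88863422 142.        ] [505.2935563 171.0650892 142.       ] [491.61752429 198.99548157 142.        ] 61.89523870420688
yaw 20.3363089970708
t=10.48 tcp [551.6 219.7 209.7] psi 20.80 q6 -10.7 w 0.302 F [ 1.1 -0.8  1.6]
shift cm [ 0.2  -6.35  0.31] turn -1.569
```

```bash
python3 -m creep '[[0,-0.5,0,-0.12,0.6],[0,-1,0,-0.25,0.4],[0,-1.6,0,-0.37,0.2],[0.1,-2.2,0,-0.49,0],[0.1,-2.8,0,-0.62,0],[0.1,-3.4,0,-0.74,0],[0.1,-4,0,-0.86,0],[0.1,-4.6,0,-0.99,0],[0.1,-5.2,0,-1.11,0],[0.1,-5.8,0,-1.24,0],[0.1,-6.2,0,-1.36,0],[0.1,-6.2,0,-1.48,0]]'
python3 -m creep '[[0,0,0,-0.09,0],[0,0,0,-0.09,0],[0,0,0,-0.09,0],[0,0,0,-0.09,0]]'
python3 -c "
from h import *
rel([491.8,198.8,112],110.7); wrist('w4'); im=imaging.get_image('scene')[:,:,::-1]; w=cv2.imread('pics/w4.png')
cv2.imwrite('pics/c4.png',np.hstack([crop(im,340,240,160,180,400,450),crop(w,200,190,250,280,400,450)]))"
```

```text
clock: 11.48
tool_pos: [489.2, 197.8, 202.8]
eef_rot: [[-0.961, -0.275, -0.003], [-0.275, 0.961, -0.001], [0.003, 0.0, -1.0]]
contact_force: [0.5, 0.0, 0.5]
width: 1.001
clock: 11.82
tool_pos: [490.2, 198.1, 203.6]
eef_rot: [[-0.936, -0.352, -0.001], [-0.352, 0.936, -0.0], [0.001, 0.0, -1.0]]
contact_force: [-0.1, -0.8, 0.5]
width: 1.004
t=11.82 tcp [490.2 198.1 203.6] psi 110.62 q6 -101.7 w 1.004 F [-0.1 -0.8  0.5]
shift cm [-0.18  0.01  9.16] turn -0.001
```

View pics/c4.png

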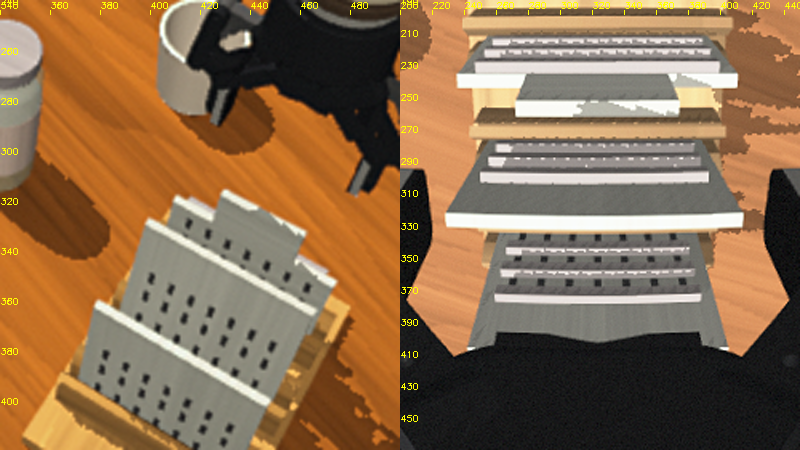

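Run:
```python
from h import *
a=watz('w4',271.9,258.5,142);b=watz('w4',373.8,257,142);m=(a+b)/2
print(a,b,np.linalg.norm(a-b),m); rel([m[0],m[1],112],110.7)
# brushed top (z=142): edges
a=watz('w4',200+45/1.6,190+219/1.607,142);b=watz('w4',200+343/1.6,190+219/1.607,142);m=(a+b)/2
c,s=np.cos(np.radians(20.7)),np.sin(np.radians(20.7)); d=m[:2]-[548.5,219.2]; print('brushed',m,d@[c,s],d@[-s,c])
```

```text
[502.28107002 170.74231482 142.        ] [480.39152525 226.3624419  142.        ] 59.7724912214577 [491.33629763 198.55237836 142.        ]
t=11.92 tcp [490.4 198.1 204. ] psi 110.68 q6 -101.8 w 0.999 F [ 0.3  0.3 -0.5]
shift cm [-0.1   0.01  9.2 ] turn -0.000
brushed [536.02524593 214.21864208 142.        ] -13.430218944790079 -0.25026978723387217
```

```bash
python3 -m creep '[[-0.1,0,2,0,0],[-0.1,0,5,0,0],[-0.1,0,7.5,0,0],[-0.1,0,9,0,0],[-0.1,0,9.7,0,0],[-0.1,0,9.7,0,0.15],[-0.1,0,9.7,0,0.3],[-0.1,0,9.7,0,0.4],[-0.1,0,9.7,0,0.5],[-0.1,0,9.7,0,0.5],[-0.1,0,9.7,0,0.5]]' 40
python3 -m creep '[[0,0,-0.5,0,0.5],[0,0,-1,0,0.5],[0,0,-2,0,0.5],[0,0,-3,0,0.5],[0,0,-3,0,0.5]]'
python3 -c "
from h import *
rel([522,-232,300],-81.2)"
```

```text
clock: 12.83
tool_pos: [492.5, 198.7, 108.7]
eef_rot: [[-0.935, -0.354, 0.003], [-0.354, 0.935, 0.0], [-0.003, -0.001, -1.0]]
contact_force: [-1.2, -0.5, 3.0]
width: 0.695
clock: 13.25
tool_pos: [493.0, 198.8, 140.2]
eef_rot: [[-0.935, -0.355, 0.004], [-0.355, 0.935, 0.001], [-0.004, -0.001, -1.0]]
contact_force: [0.7, -0.6, -1.8]
width: 0.695
t=13.25 tcp [493.  198.8 140.2] psi 110.76 q6 -101.8 w 0.695 F [ 0.7 -0.6 -1.8]
shift cm [ 12.5  -41.32 -16.  ] turn -2.933
```

```bash
python3 -m creep '[[0,0,-2,0,0.5],[0,0,-5,0,0.5],[0,0,-8,0,0.5],[0,0,-11,0,0.5],[0,0,-14,0,0.5],[0,0,-16,0,0.5]]' | egrep 'pos|width'
python3 -m creep '[[0.3,-1,0,0.12,0.5],[0.8,-2.6,0,0.24,0.5],[1.2,-4.2,0,0.37,0.5],[1.7,-5.8,0,0.49,0.5],[2.2,-7.4,0,0.61,0.5],[2.7,-9,0,0.74,0.5],[3.2,-10.6,0,0.86,0.5],[3.7,-12.2,0,0.98,0.5],[4.2,-13.8,0,1.1,0.5],[4.7,-15.4,0,1.22,0.5],[5.2,-17,0,1.35,0.5],[5.7,-18.6,0,1.47,0.5]]' | egrep 'pos|width'
python3 -c "
from h import *
rel([522,-232,300],-81.2)"
```

```text
tool_pos: [492.1, 198.6, 300.9]
width: 0.691
tool_pos: [503.8, 3.6, 297.3]
width: 0.691
t=14.75 tcp [503.8   3.6 297.3] psi 26.18 q6 -39.5 w 0.691 F [ 0.4 -0.2 -3.8]
shift cm [-21.95  -8.76  -0.27] turn 1.874
```

```bash
python3 -m creep '[[-1.7,-0.7,0,0.12,0.5],[-3.5,-1.4,0,0.24,0.5],[-5.3,-2.1,0,0.37,0.5],[-7.1,-2.8,0,0.49,0.5],[-8.9,-3.5,0,0.61,0.5],[-10.7,-4.2,0,0.74,0.5],[-12.5,-4.9,0,0.86,0.5],[-14.3,-5.6,0,0.98,0.5],[-16.1,-6.3,0,1.1,0.5],[-17.9,-7,0,1.22,0.5],[-19.7,-7.8,0,1.35,0.5],[-21.5,-8.5,0,1.47,0.5]]' | egrep 'pos|width'
python3 -m creep '[[0,0,0,0.12,0.5],[0,0,0,0.24,0.5],[0,0,0,0.36,0.5],[0,0,0,0.4,0.5],[0,0,0,0.4,0.5],[0,0,0,0.4,0.5]]' | egrep 'pos|width'
python3 -c "
from h import *
rel([529.9,-230.9,300],-81.3); wrist('w5'); w=cv2.imread('pics/w5.png'); im=imaging.get_image('scene')[:,:,::-1]
cv2.imwrite('pics/c5.png',np.hstack([crop(im,200,60,190,210,400,442),crop(w,170,80,290,320,400,442)]))"
```

```text
tool_pos: [523.7, -226.8, 297.2]
width: 0.689
tool_pos: [523.9, -225.8, 297.2]
width: 0.689
t=16.25 tcp [ 523.9 -225.8  297.2] psi -80.52 q6 45.1 w 0.689 F [-0.1  0.5 -3.2]
shift cm [ 0.51  0.6  -0.28] turn 0.014
```

View pics/c5.png

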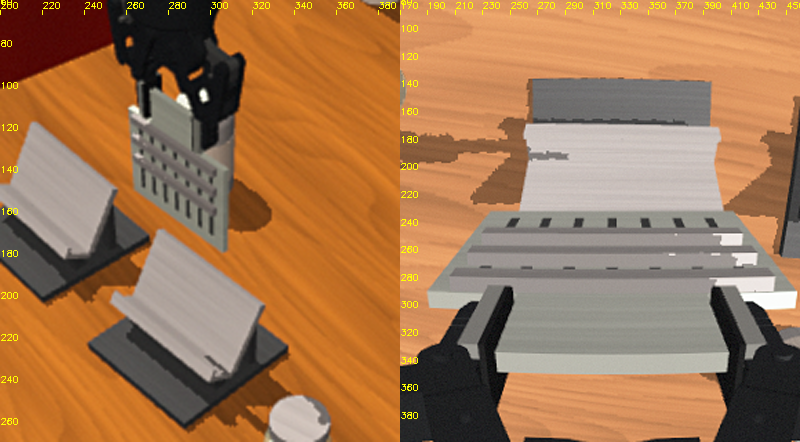

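Run:
```python
from h import *
d=np.load('pics/w5.npz')
f=lambda X,Y:(170+(X-400)/1.379,80+Y/1.381)
for n,L,o in (('bot',[(3,-60,95),(3,60,95)],[f(490,211),f(738,211)]),('sh',[(0,-60,0),(0,60,0)],[f(428,298),f(796,298)]),('tab',[(3,-30,-35),(3,30,-35)],[f(497,352),f(728,352)])):
    print(n,wproj('w5',d['p']+np.array(L,float)@d['R'].T).round(1).tolist(),np.round(o,1).tolist())
for n,(X,Y),z in (('baseL',(530,79),8),('baseR',(711,81),8),('lipL',(525,127),57),('lipR',(720,129),57)):
    p=watz('w5',*f(X,Y),z); q=p[:2]-[522,-232.1]; a=np.radians(8.7); print(n,p.round(1),(q@[np.cos(a),np.sin(a)]).round(1),(q@[-np.sin(a),np.cos(a)]).round(1))
```

```text
bot [[234.9, 232.8], [412.2, 232.8]] [[235.3, 232.8], [415.1, 232.8]]
sh [[188.7, 297.9], [458.3, 298.0]] [[190.3, 295.8], [457.2, 295.8]]
tab [[236.0, 336.7], [410.8, 336.8]] [[240.3, 334.9], [407.9, 334.9]]
baseL [ 574.3 -147.6    8. ] 64.5 75.6
baseR [ 598.1 -298.     8. ] 65.3 -76.6
lipL [ 540.  -156.5   57. ] 29.2 72.0
lipR [ 563.2 -302.3   57. ] 30.1 -75.7
```

```bash
python3 -m creep '[[0.5,0.6,0,0.014,0.5],[0.5,0.6,3,0.014,0.5],[0.5,0.6,6,0.014,0.5],[0.5,0.6,9,0.014,0.5],[0.5,0.6,11,0.014,0.5],[0.5,0.6,13,0.014,0.5],[0.5,0.6,14.5,0.014,0.5],[0.5,0.6,14.5,0.014,0.5],[0.5,0.6,14.5,0.014,0.5],[0.5,0.6,14.5,0.014,0.5]]' 30 | egrep 'pos|width|force'
python3 -c "
from h import *
rel([530,-231.5,138],-81.3)"
```

```text
tool_pos: [531.0, -231.7, 153.7]
contact_force: [-0.6, 0.4, -2.9]
width: 0.696
t=17.18 tcp [ 531.  -231.7  153.7] psi -81.41 q6 45.9 w 0.696 F [-0.6  0.4 -2.9]
shift cm [-0.09 -0.04  1.57] turn -0.002
```

```bash
python3 -m creep '[[0,0,0.4,0,0.5],[-0.2,0,0.8,0,0.5],[-0.4,0,1.2,0,0.5],[-0.5,0,1.5,0,0.5],[-0.5,0,1.5,0,0.5],[-0.5,0,1.5,0,0.5]]' 20 | egrep 'pos|width|force'
python3 -m creep '[[-0.4,0,0.2,0,0.5],[-0.8,0,0.4,0,0.5],[-1.2,0,0.55,0,0.5],[-1.6,0,0.65,0,0.5],[-2,0,0.8,0,0.5],[-2,0,0.8,0,0.5],[-2,0,0.8,0,0.5]]' 20 | egrep 'pos|width|force'
python3 -c "
from h import *
rel([522-53*.9885,-232.6-53*.151,118],-81.3)
im=imaging.get_image('scene')[:,:,::-1]; wrist('w6'); w=cv2.imread('pics/w6.png')
cv2.imwrite('pics/c6.png',np.hstack([crop(im,200,90,170,180,400,424),crop(w,170,80,290,307,400,424)]))"
```

```text
tool_pos: [524.8, -231.7, 137.0]
contact_force: [0.2, 0.1, -2.9]
width: 0.691
tool_pos: [506.7, -235.8, 132.1]
contact_force: [1.3, 1.6, 9.4]
width: 0.693
t=18.27 tcp [ 506.7 -235.8  132.1] psi -81.44 q6 44.1 w 0.693 F [1.3 1.6 9.4]
shift cm [-3.75 -0.08  1.39] turn -0.002
```

View pics/c6.png

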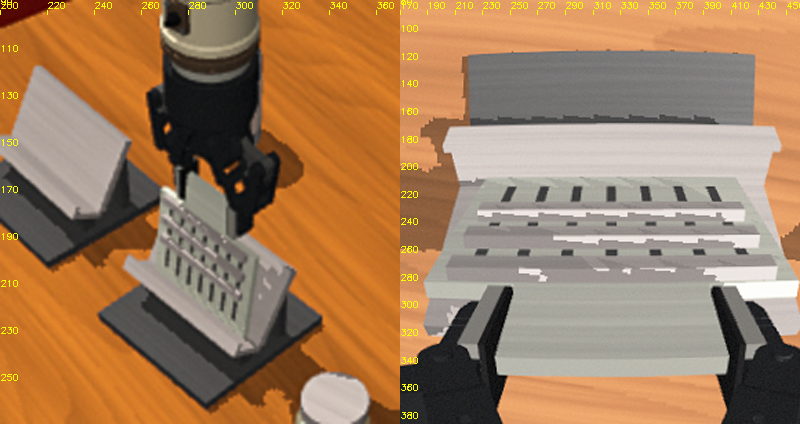

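```bash
python3 -m creep '[[-0.4,0,0,0,0.5],[-0.8,0,0.1,0,0.5],[-1.2,0,0.2,0,0.5],[-1.6,0,0.35,0,0.5],[-2,0,0.5,0,0.5],[-2.4,0,0.65,0,0.5],[-2.8,0,0.8,0,0.5],[-3.2,0,1.0,0,0.5],[-3.2,0,1.0,0,0.5],[-3.2,0,1.0,0,0.5]]' 20 | egrep 'pos|width|force'
python3 -c "
from h import *
rel([522-53*.9885,-232.6-53*.151,118],-81.3)
im=imaging.get_image('scene')[:,:,::-1]; wrist('w7')
cv2.imwrite('pics/s7.png',im)"
```

```text
tool_pos: [473.7, -240.8, 120.7]
contact_force: [-0.2, 0.8, 7.7]
width: 0.691
t=19.20 tcp [ 473.7 -240.8  120.7] psi -81.44 q6 41.5 w 0.691 F [-0.2  0.8  7.7]
shift cm [-0.4  -0.08  0.27] turn -0.003
```

```bash
python3 -m creep '[[-0.2,0,0.1,0,0.5],[-0.4,0,0.2,0,0.5],[-0.5,0,0.25,0,0.5],[-0.5,0,0.25,0,0.5],[-0.5,0,0.25,0,0.5]]' 20 | egrep 'pos|width|force'
```

```text
tool_pos: [469.0, -241.5, 118.2]
contact_force: [1.4, -0.6, 6.6]
width: 0.692
```

```bash
python3 -m creep '[[0,0,0,0,0.3],[0,0,0,0,0.2],[0,0,0,0,0],[0,0,0,0,0],[0,0,0,0,0],[0,0,-2,0,0],[0,0,-5,0,0],[0,0,-8,0,0],[0,0,-11,0,0],[0,0,-13,0,0],[0,0,-13,0,0]]' | egrep 'pos|width|force'
python3 -m creep '[[-2,0,0,0,0],[-5,0,0,0,0],[-9,0,0,0,0],[-13,0,0,0,0],[-16,0,0,0,0],[-16,0,0,0,0]]' | egrep 'pos|width|force'
python3 -c "
from h import *
rel([500,-200,200]); wrist('w8'); w=cv2.imread('pics/w8.png')
im=imaging.get_image('scene')[:,:,::-1]; t=imaging.get_image('top')[:,:,::-1]
cv2.imwrite('pics/t8.png',t);cv2.imwrite('pics/s8.png',im)
a=np.hstack([crop(im,230,145,120,90,400,300),crop(im,340,300,140,105,400,300)])
b=np.hstack([crop(t,330,215,120,90,400,300),crop(t,95,180,140,105,400,300)])
cv2.imwrite('pics/c8.png',np.vstack([a,b]))"
```

```text
tool_pos: [470.7, -241.9, 252.2]
contact_force: [0.5, -0.4, 1.4]
width: 1.004
tool_pos: [306.6, -264.1, 245.2]
contact_force: [-0.2, -0.7, -0.0]
width: 1.002
t=21.13 tcp [ 306.6 -264.1  245.2] psi -81.64 q6 23.8 w 1.002 F [-0.2 -0.7 -0. ]
shift cm [20.08 -3.52  4.47] turn 0.000
```

View pics/c8.png

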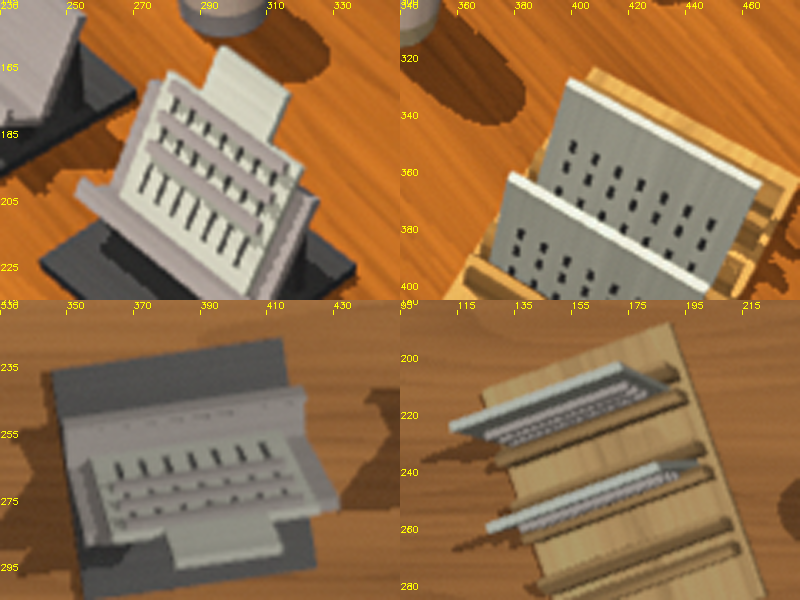

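Run:
```python
from h import *
S=lambda X,Y:('scene',230+X/3.333,145+Y/3.333); t=lambda X,Y:('top',330+X/3.333,215+(Y-300)/3.333)
S2=lambda X,Y:('scene',340+(X-400)/2.857,300+Y/2.857); t2=lambda X,Y:('top',95+(X-400)/2.857,180+(Y-300)/2.857)
def loc(p,o,yaw):
    a=np.radians(yaw); q=p[:2]-o; return np.round([q@[np.cos(a),np.sin(a)],q@[-np.sin(a),np.cos(a)],p[2]],1)
for n,o in (('tab top -y',[S(222,46),t(282,552)]),('tab top +y',[S(290,97),t(177,569)]),('sh -y',[S(168,72),t(311,509)])): print(n,loc(tri(o),np.array([522,-232.5]),8.7))
for n,o in (('br -y',[S2(568,78),t2(658,463)]),('br +y',[S2(760,185),t2(487,529)])): print(n,loc(tri(o),np.array([548.5,219.2]),20.7))
for n,o in (('sq -y',[S2(511,173),t2(618,363)]),('sq +y',[S2(708,290),t2(451,427)])): print(n,loc(tri(o),np.array([548.5,219.2]),20.7))
```

```text
tab top -y [-65.  -34.1 143.9]
tab top +y [-66.5  25.1 139.6]
sh -y [-43.4 -60.2 117.6]
br -y [-13.2 -62.4 141.5]
br +y [-14.6  58.7 138.3]
sq -y [ 58.8 -59.6 141.9]
sq +y [ 57.9  60.3 137.2]
```

```bash
python3 -m creep '[[0,0,0,0,0],[0,0,0,0,0],[0,0,0,0,0]]' | head -1; python3 -c "
from bench import ctrl
print(ctrl.job_done())"
```

```text
clock: 21.53
the job is handed in; nothing more can be done
None
```

I've handed the job in at 21.5 s. Both screens are moved, and my last camera checks agree with the task; the hand-in reports no verdict.

- **screen_brushed:** It is in the middle slot, ribs to the rack's back. I lowered it until it touched the slot floor (about 9 N). Its top leans back about 14 mm, roughly 0.11 rad; the limit is 0.2.
- **screen_tab:** I lifted it out by its tab, turned it about 192° and leaned it back in the stand's corner. It lies on the panel with ribs outwards and tab up. The top edge measures 65–66 mm behind the corner (65 expected) and about 4.5 mm off centre (25 allowed). Its height came out 4–8 mm low (140–144 mm against 148). I put that down to the camera measurement, since the other screens' tops also read up to 5 mm low.
- **Everything else:** screen_square still stands upright in the far slot, with its top measuring within about 2 mm of where it should be. The arm passed over the jar with clearance and never came near the cup, brush or tin. I did not measure those four again at the end. The gripper was clear of everything when I handed in.

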